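# Load two filter-disc carriers into a slotted drying cassette

## Robot

A 6-joint arm with a two-finger parallel gripper is mounted at the origin on a cart in front of the work surface, level with it; the furniture and walls round the work are solid. World frame = base frame: x ahead of the robot, y to its left, z up, the work surface at z = 0. Lengths are in m, angles in rad, forces in N, time in s.
With the tool pointing down it reaches from about 0.3 to 0.95 m from the base axis. Payload 3.1 kg.
Tool frame: the origin (TCP) lies at the very end of the fingers, on their centre line; the grasp point (between the pads) lies 19 mm behind it; y points along the fingers, z is the direction in which the jaws open and shut, and the axes are right-handed (so a half turn about y gives the same grasp; the last joint's range is limited). The gripper opens to 85 mm and grips with 20 to 120 N. Pads are 22 mm wide; open, the fingers measure 114 mm over their backs; the gripper's body (76 mm by 85 mm) begins 54 mm behind the grasp point. The pads swing forward as they close: fully open they stand 13 mm farther back than shut.
Start: joints at [1.07, 0.308, 1.634, -0, 1.2, -0.07], TCP at [0.261, 0.568, 0.231] pointing down, gripper open.
Joint ranges: [-3.06, 3.06], [-0.79, 1.96], [0.05, 2.63], [-1.19, 4.34], [0.05, 2.64], [-2.94, 2.94]. Speed limits (rad/s): [2.79, 2.79, 3.14, 3.14, 3.14, 3.14].

## Interface

Orientations are given as a unit quaternion [w, x, y, z].
In Python, from plant import read_state, read_camera, get_calibration, hand_in gives the robot as it stands.
- The arm moves only by the tool servo_tool, never from a script. Its argument "commands" is a list of rows, each a list of 7 numbers: the gripper command: -1 is shut, 1 is fully open, values between are in proportion, then the shift along the world's x, y, z in mm, then the turn, a rotation vector about the world's x, y, z in degrees. In form: [[gripper, x, y, z, rx, ry, rz], ...]. A call has 1 to 20 rows; each row shifts and turns the commanded pose from where the row before left it; what a row does not reach is not made up. A row lasts 1/10 s, in which the tool goes at most 50 mm and 8.59 degrees, less where a joint would pass 70% of its speed; a pose out of reach is approached as far as the arm can. A call with a gripper value outside its range is refused whole. The fingers move at their own pace and stop on an object; "squeeze" is the grip in N (left out, the last holds). Time passes only in rows, so rows that do not move let the fingers close. It gives the time, the measured TCP pose, the force and the opening at its end, in the units of the state.
- read_state(): the state, without advancing time (a new reading comes with each control period).
- read_camera(name): name is "scene" or "top"; returns the picture (480x640x3 uint8, blue, green, red); there is no depth.
- get_calibration(name): a dict with "K" (3x3 intrinsics, pixels), "extrinsics" (4x4, takes a point from world to camera coordinates). Camera axes: x right, y down, z forward; pixel columns grow to the right and rows downward; lengths in m; the calibration is good to about 2 mm. A picture is of the moment at which its call begins. get_calibration takes no time and is no camera call.
- hand_in(): hands the job in, once; it reports no verdict.
The state is a dict: "clock": time; "joint_pos": joint angles; "joint_vel": joint speeds; "joint_torque": joint torques, N m; "tcp_pos": TCP position; "tool_rot": TCP orientation; "wrist_force": force on the tool from outside, world axes, zero at the start; "wrist_torque": the same for the moment, N m; "grip_width": finger opening in m.
Only numpy, scipy, OpenCV 4.12 (cv2) and the standard library are available. Lean on these libraries where they do the work, as an engineer would, in place of code of your own. Each camera call takes 0.05 s, during which the arm holds its last target. There are 200 camera calls.

## Task

Load the two filter-disc carriers into the drying cassette that stands on the pillar: first slide the deep one fully home into the taller, lower slot, then the thin one fully home into the narrow, upper slot. Keep the carriers level, leave each lying flat in its slot with its handle sticking out at the front, and do not disturb the petri dish, the timer or the specimen cup.

Things in the scene. Friction and masses are not known exactly. Their poses are not given: they have to be found in the camera images.
- deep_disc: deep filter-disc carrier, loose, aluminium, 70 to 140 g, 142 mm long: round dish 84 mm across, 14 mm thick, with white filter paper; a flat neck (14 wide, 5 thick, flush with the underside) runs to its own -x and ends in an upright grip tab. Origin: centre of the disc's underside, z up. Starts flat on the worktop left or right of the cassette, handle roughly towards the robot
- thin_disc: thin filter-disc carrier, 49 to 98 g: the same diameter, material, neck and tab, but the disc is only 5 mm thick. Origin: centre of the disc's underside, z up, handle to -x. Starts flat on the worktop on the other side of the cassette, handle roughly towards the robot
- deep_disc_tab (a point): point inside the deep carrier's grip tab, on its middle plane: 88 mm from the disc's centre towards -x, 22 mm above its underside. The tab is 24 mm long along x, 10 mm thick along y (pinch it along y, from above) and its top is 34 mm above the underside
- thin_disc_tab (a point): the same point in the thin carrier's grip tab, which has the same size and place: 88 mm towards -x, 22 mm above the underside, top at 34 mm
- cassette: fixed aluminium cassette on a pillar, 94 deep, 103 wide, 64 high: two horizontal slots, one above the other, a solid grey block between, open only at its -x side, which faces the robot with some yaw. Origin: centre of its underside, 45 to 75 mm above the worktop. Slots begin at x = -45 mm, back stop's inner face at x = +42; 90.5 mm wide between the walls
- low_home (a point): lower slot: centre of its floor, 4 mm above the cassette's underside; axes as the cassette's. The slot is 20 mm high (floor to ceiling). A carrier whose origin is here is fully home, its rim against the back stop, its tab 31 to 55 mm in front of the cassette
- high_home (a point): upper slot: centre of its floor, 46 mm above the lower floor; axes as the cassette's. The slot is 10 mm high, its roof is 4 mm thick. A carrier whose origin is here is fully home
- petri_dish: bystander: clear round petri dish, 58 mm in diameter, 14 mm high, on the worktop in front of the cassette; origin at the centre of its underside
- lab_timer: bystander: white bench timer with three buttons, 72 x 66 x 21 mm, near the front edge, right of the petri dish; origin at the centre of its underside
- specimen_cup: bystander: specimen cup with a blue lid, 64 mm in diameter, 72 mm high, behind on the left; origin at the centre of its underside
Mind the look-alikes: they are no part of the job. What is shaped like the thin_disc but green is not meant.

How it is judged:
By the outcome, as a careful person would: the job done as asked, in the order asked, and still so for the second after the job is handed in, with the robot touching nothing.
It also fails if it takes over 70 s, if anything falls off the work surface, if the arm or the gripper's body presses on something with over 40 N, if the wrist force passes 120 N, or if a joint passes its speed limit or range.

## Working session

There is one attempt and no reset: what is moved stays moved. The work goes in short steps, Python scripts to look and compute and a tool call to move; the robot and the scene stay as the last step left them, time stands still between calls to the robot, and variables do not carry over. Pictures are saved under pics/ and viewed, on a budget of 10 in all, crops included, one or two more only if the job needs it, and the job is handed in when it is done.

Besides the shell and the picture viewer there is one more tool, called after "Request:" as a command line: name --pt "numbers of a row" for each row, then --argument value for the rest. servo_tool: Moves the arm, as the interface text tells. Its arguments: {"type":"object","properties":{"commands":{"type":"array","items":{"type":"array","items":{"type":"number"}}},"squeeze":{"type":"number"}},"required":["commands"]}

```bash
mkdir -p pics
python3 - <<'E'
from plant import *
import cv2,numpy as np
np.set_printoptions(precision=4,suppress=True)
s=read_state();print(s)
for n in("scene","top"):
    im=read_camera(n);cv2.imwrite(f"pics/{n}0.png",im);c=get_calibration(n);print(n,c["K"],c["extrinsics"])
E
```

```text
{'clock': 0.0, 'joint_pos': array([ 1.0703,  0.309 ,  1.6352, -0.    ,  1.1997, -0.0697]), 'joint_vel': array([-0.0008,  0.0015,  0.0009,  0.001 ,  0.0006, -0.0016]), 'joint_torque': array([ -0.0005, -41.5235, -27.6673,   0.    ,   0.0099,   0.    ]), 'tcp_pos': array([0.2606, 0.5672, 0.23  ]), 'tool_rot': array([-0.69  ,  0.6916, -0.1514,  0.1509]), 'wrist_force': array([0.4827, 0.7534, 0.014 ]), 'wrist_torque': array([ 0.0283, -0.0267,  0.0398]), 'grip_width': 0.08524381020488503}
scene [[445.8762   0.     318.2696]
 [  0.     445.8762 242.8818]
 [  0.       0.       1.    ]] [[ 0.5809 -0.8139 -0.0106 -0.3614]
 [-0.6231 -0.4363 -0.6492  0.4045]
 [ 0.5238  0.3837 -0.7605  0.8325]
 [ 0.      0.      0.      1.    ]]
top [[504.7887   0.     329.5089]
 [  0.     504.7887 231.6146]
 [  0.       0.       1.    ]] [[-0.0225 -0.9997 -0.0092 -0.0071]
 [-0.9913  0.0235 -0.1296  0.567 ]
 [ 0.1298  0.0062 -0.9915  1.2176]
 [ 0.      0.      0.      1.    ]]
```

View pics/scene0.png

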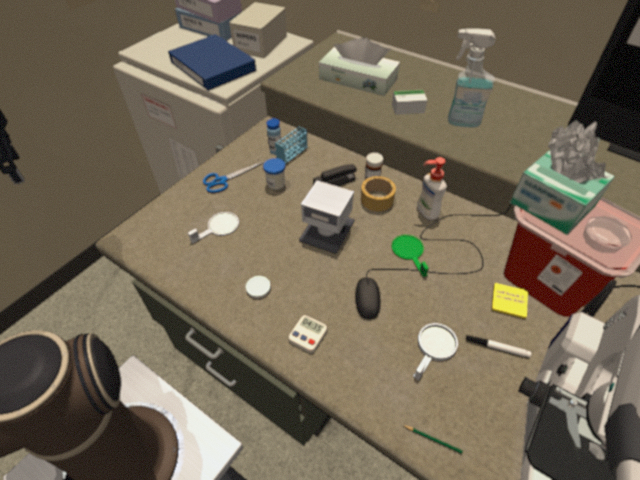

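View pics/top0.png

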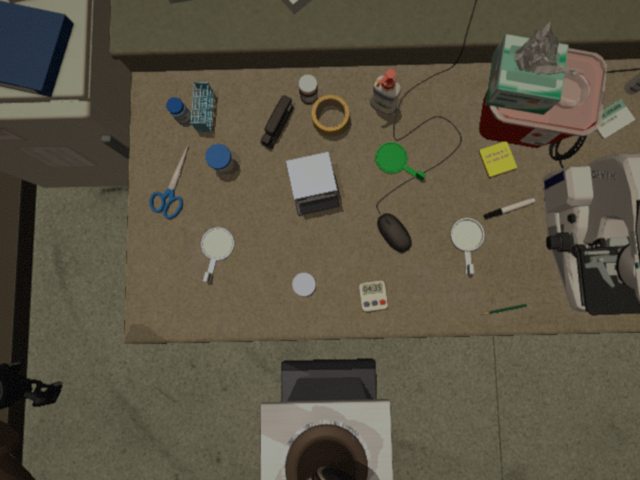

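Both views show one white carrier on each side of the cassette: left at top (216,243), scene (223,223); right at top (467,235), scene (438,342). The green look-alike is at top (391,158), scene (407,246). The cassette is at top (314,183), scene (328,215). I'll use one close crop to tell deep from thin.

Run:
```python
import cv2,numpy as np
t=cv2.imread("pics/top0.png");s=cv2.imread("pics/scene0.png")
def c(im,x,y,w=36,h=40):return cv2.resize(im[y-h:y+h,x-w:x+w],(266,296),interpolation=cv2.INTER_CUBIC)
cv2.imwrite("pics/crop1.png",np.vstack([np.hstack([c(s,213,226),c(s,432,348),c(s,328,215)]),np.hstack([c(t,216,253),c(t,467,248),c(t,314,183)])]))
```

```text
(no output)
```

View pics/crop1.png

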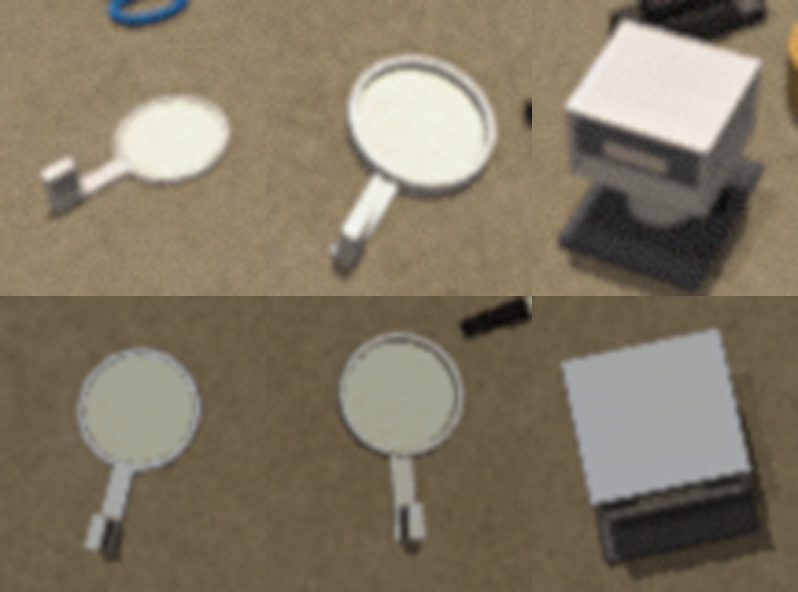

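The right carrier is the deep one: it shows a raised rim and a wall. The left one is flat, so it is the thin one. Next I measure both and the cassette roof.

```bash
cat > h.py <<'E'
import cv2,numpy as np
from plant import *
np.set_printoptions(precision=4,suppress=True)
def ray(n,u,v):
    c=get_calibration(n);E=c["extrinsics"];R,t=E[:3,:3],E[:3,3]
    d=R.T@np.linalg.solve(c["K"],[u,v,1.]);return -R.T@t,d
def onz(n,p,z):
    o,d=ray(n,*p);return o+d*(z-o[2])/d[2]
def proj(n,P):
    c=get_calibration(n);q=c["K"]@(c["extrinsics"]@np.r_[P,1])[:3];return q[:2]/q[2]
def tri(p,q):
    (a,d),(b,e)=ray("top",*p),ray("scene",*q);d/=np.linalg.norm(d);e/=np.linalg.norm(e)
    s=np.linalg.lstsq(np.c_[d,-e],b-a,rcond=None)[0];A=a+d*s[0];B=b+e*s[1];return (A+B)/2,np.linalg.norm(A-B)
def blob(im,x,y,w,h,th):
    g=cv2.cvtColor(im,cv2.COLOR_BGR2GRAY);m=np.zeros_like(g);m[y-h:y+h,x-w:x+w]=(g[y-h:y+h,x-w:x+w]>th)*255
    return m
E
python3 - <<'E'
from h import *
t=cv2.imread("pics/top0.png");s=cv2.imread("pics/scene0.png")
for nm,n,im,x,y,z in(("thin","top",t,216,253,.005),("deep","top",t,467,248,.014),("thin","scene",s,213,226,.005),("deep","scene",s,432,348,.014)):
    g=cv2.cvtColor(im,cv2.COLOR_BGR2GRAY); bg=np.median(g[y-40:y+40,x-36:x+36])
    m=blob(im,x,y,36,36,int(bg+35)); 
    op=cv2.morphologyEx(m,cv2.MORPH_OPEN,cv2.getStructuringElement(2,(13,13)))
    cs=max(cv2.findContours(op,0,1)[0],key=cv2.contourArea)
    e=cv2.fitEllipse(cs); P=onz(n,e[0],z)
    pts=np.array([onz(n,p[0],z) for p in cs]);r=np.linalg.norm(pts-pts.mean(0),axis=1)
    print(nm,n,bg,e,"P",P,"r",r.mean(),r.std())
    o2=m&~cv2.dilate(op,np.ones((5,5)))
    k,l,st,ce=cv2.connectedComponentsWithStats(o2)
    for i in range(1,k):
        if st[i,4]>5: print("  part",st[i],ce[i],onz(n,ce[i],.005),onz(n,ce[i],.034))
for n,im,x,y in(("top",t,314,178),("scene",s,328,208)):
    for th in(120,135,150):
        m=blob(im,x,y,36,36,th);cs=max(cv2.findContours(m,0,1)[0],key=cv2.contourArea)
        print(n,th,cv2.contourArea(cs),cv2.approxPolyDP(cs,4,True)[:,0].tolist(),cv2.minAreaRect(cs))
E
```

```text
thin top 97.0 ((217.16299438476562, 243.34812927246094), (30.596683502197266, 31.8228816986084), 45.391998291015625) P [0.5476 0.2667 0.005 ] r 0.039779013099525744 0.001259673935605939
  part [203 262  12  19  85] [208.7294 270.3882] [0.4793 0.2876 0.005 ] [0.4776 0.2805 0.034 ]
deep top 94.0 ((466.2725524902344, 235.19529724121094), (28.67283058166504, 30.089006423950195), 112.3703384399414) P [ 0.5525 -0.3647  0.014 ] r 0.037058415789100935 0.0011086554419753676
  part [464 218   7   1   7] [467. 218.] [ 0.5976 -0.3714  0.005 ] [ 0.5932 -0.3636  0.034 ]
  part [465 253   9  20  94] [468.9149 261.6702] [ 0.4861 -0.3698  0.005 ] [ 0.4843 -0.3621  0.034 ]
thin scene 134.0 ((222.80784606933594, 222.77670288085938), (21.31536102294922, 30.890722274780273), 78.44597625732422) P [0.546  0.2657 0.005 ] r 0.04091401879994387 0.0010826687233266212
  part [188 229   9   6  30] [191.8333 231.2667] [0.4754 0.3124 0.005 ] [0.4607 0.2879 0.034 ]
  part [199 230  10   8  42] [203.0952 233.7381] [0.4864 0.2811 0.005 ] [0.4713 0.2576 0.034 ]
deep scene 131.0 ((437.1619873046875, 342.0857849121094),
[... 766 characters left out ...]
 (38.32230758666992, 42.86830520629883), 77.7352294921875)
scene 120 2652.5 [[292, 172], [292, 243], [299, 243], [306, 225], [301, 205], [339, 216], [353, 194], [350, 216], [358, 228], [351, 243], [363, 243], [363, 172], [355, 173], [356, 181], [345, 187], [318, 180], [312, 184], [320, 172]] ((327.5, 207.5), (71.0, 71.0), 90.0)
scene 135 1156.0 [[304, 185], [306, 193], [297, 204], [335, 215], [355, 193], [317, 180], [309, 188]] ((325.7579040527344, 197.07162475585938), (54.17112731933594, 29.601415634155273), 15.5241117477417)
scene 150 1093.5 [[316, 181], [300, 203], [339, 215], [353, 190]] ((326.6697692871094, 197.40565490722656), (48.21355438232422, 28.70835304260254), 15.945395469665527)
```

```bash
cat >> h.py <<'E'
def quad(im,poly,lo_hi=None,k=8):
    """refine polygon edges at subpixel: gradient peak along normals, line fit, intersect"""
    g=cv2.GaussianBlur(cv2.cvtColor(im,cv2.COLOR_BGR2GRAY).astype(np.float32),(0,0),.8);P=np.array(poly,float);c=P.mean(0);L=[]
    for a,b in zip(P,np.roll(P,-1,0)):
        d=(b-a)/np.linalg.norm(b-a);nn=np.array([-d[1],d[0]]);nn*=np.sign(nn@(a-c))
        o=np.arange(-3,3.01,.1);q=[]
        for f in np.linspace(.15,.85,25):
            s=a+f*(b-a)+o[:,None]*nn;v=cv2.remap(g,s[:,:1].astype(np.float32),s[:,1:].astype(np.float32),1)[:,0]
            w=np.clip(-np.gradient(v),0,None);w[w<.5*w.max()]=0;q.append(s[0]+nn*((o-o[0])@w/w.sum()))
        vx,vy,x,y=cv2.fitLine(np.float32(q),cv2.DIST_HUBER,0,.01,.01)[:,0];L.append(np.cross([x,y,1],[x+vx,y+vy,1]))
    return np.array([(lambda h:h[:2]/h[2])(np.cross(L[i-1],L[i])) for i in range(len(L))])
E
python3 - <<'E'
from h import *
from scipy.spatial.transform import Rotation as R
t=cv2.imread("pics/top0.png");s=cv2.imread("pics/scene0.png")
# order: back-right, back-left, front-left, front-right
qt=quad(t,[[328,152],[286,161],[294,198],[336,189]]);qs=quad(s,[[355,192],[317,180],[299,204],[338,216]])
print(qt,qs)
C=[]
for a,b in zip(qt,qs):
    p,e=tri(a,b);C.append(p);print(p,e)
C=np.array(C);print("mean",C.mean(0),"sides",np.linalg.norm(C-np.roll(C,-1,0),axis=1))
for z in(.109,.12,.13,.139):
    T=np.array([onz("top",p,z) for p in qt]);S=np.array([onz("scene",p,z) for p in qs])
    for X in(T,S):
        f=(X[0]+X[1]-X[2]-X[3])/2;l=(X[1]+X[2]-X[0]-X[3])/2
        print(z,X.mean(0),np.linalg.norm(f),np.linalg.norm(l),np.degrees(np.arctan2(f[1],f[0])),np.degrees(np.arctan2(-l[0],l[1])))
# handle
for nm,n,im,x,y in(("thin","top",t,216,253),("deep","top",t,467,248)):
    m=blob(im,x,y,36,36,130)
    ys,xs=np.nonzero(m)
    for r in range(ys.min(),ys.max()+1):
        if r>252: print(r,xs[ys==r].min(),xs[ys==r].max(),end=" | ")
    print()
q=read_state()["tool_rot"];M=R.from_quat(np.r_[q[1:],q[0]]).as_matrix();print(M)
E
```

```text
[[328.0582 151.1121]
 [285.3157 160.4336]
 [293.7104 198.7832]
 [336.4539 189.5642]] [[353.8678 190.8449]
 [316.6878 179.5638]
 [299.7925 203.916 ]
 [338.9469 216.2639]]
[ 0.7478 -0.0218  0.1218] 0.0004992802327294521
[0.7276 0.0793 0.123 ] 0.0010743261545582612
[0.6346 0.062  0.1203] 0.0019198082692158298
[ 0.655  -0.0392  0.1192] 0.00013992953633817085
mean [0.6912 0.0201 0.1211] sides [0.1031 0.0946 0.1032 0.0945]
0.109 [0.6943 0.0206 0.109 ] 0.09566423268446192 0.10394550376302225 11.029004029229144 11.113120740123998
0.109 [0.7017 0.0274 0.109 ] 0.09917900725437324 0.10549046619180538 10.820924709693788 10.848244457066595
0.12 [0.6916 0.0201 0.12  ] 0.09476611635769526 0.10296964108787306 11.029004029229151 11.113120740123993
0.12 [0.6922 0.0208 0.12  ] 0.09778552266755106 0.10400830436376918 10.820924709693806 10.84824445706657
0.13 [0.6891 0.0197 0.13  ] 0.09394964696972564 0.10208249320137383 11.029004029229146 11.113120740123968
0.13 [0.6836 0.0149 0.13  ] 0.09651871849771272 0.10266088452009979 10.820924709693799 10.848244457066619
0.139 [0.6869 0.0193 0.139 ] 0.09321482452
[... 224 characters left out ...]
 257 209 224 | 258 211 223 | 259 211 219 | 260 210 215 | 261 210 215 | 262 210 214 | 263 210 214 | 264 209 214 | 265 209 214 | 266 209 213 | 267 209 213 | 268 208 213 | 269 208 212 | 270 208 212 | 271 208 212 | 272 205 212 | 273 205 207 | 274 205 207 | 275 204 207 | 276 204 207 | 277 204 206 | 278 204 206 | 279 203 206 | 280 203 206 | 
253 465 469 | 254 465 469 | 255 465 470 | 256 465 470 | 257 465 470 | 258 466 470 | 259 466 470 | 260 466 470 | 261 466 470 | 262 466 470 | 263 466 470 | 264 466 472 | 265 470 472 | 266 470 472 | 267 470 473 | 268 470 473 | 269 470 473 | 270 466 473 | 271 466 473 | 272 466 473 | 
[[ 0.9086 -0.001   0.4176]
 [-0.4176 -0.0018  0.9086]
 [-0.0001 -1.     -0.0021]]
```

Run:
```python
from h import *
for nm,nk,tab,disc,zd in(("thin",[(212.5,261),(210.2,270)],(205.3,276.5),(217.2,243.3),.005),("deep",[(467.2,254),(468.1,263)],(471.5,268.3),(466.5,235.2),.014)):
    a,b=[onz("top",p,.005) for p in nk];d=a-b;T=onz("top",tab,.034);D=onz("top",disc,zd);e=D-T
    print(nm,a,b,"neckyaw",np.degrees(np.arctan2(d[1],d[0])),"tab",T,"disc",D,"dist",np.linalg.norm(e[:2]),"yaw",np.degrees(np.arctan2(e[1],e[0])))
    n2=D-b;print(np.degrees(np.arctan2(n2[1],n2[0])))
for p in((304,284.5),(220,156)):print(onz("top",p,.014),onz("top",p,.07))
```

```text
thin [0.5028 0.2783 0.005 ] [0.4802 0.2839 0.005 ] neckyaw -14.011929025138151 tab [0.4627 0.2888 0.034 ] disc [0.5477 0.2666 0.005 ] dist 0.08784214840709943 yaw -14.634849377936318
-14.373526514575115
deep [ 0.5056 -0.3666  0.005 ] [ 0.4828 -0.3676  0.005 ] neckyaw 2.38623992798281 tab [ 0.4678 -0.3675  0.034 ] disc [ 0.5524 -0.3652  0.014 ] dist 0.08465154235868783 yaw 1.5045414913796284
1.9374321092623443
[0.4381 0.0467 0.014 ] [0.4365 0.0434 0.07  ]
[0.7736 0.2587 0.014 ] [0.7573 0.2461 0.07  ]
```

Request:
servo_tool --pt "-1 26 -34 0 0 0 1.7" --pt "-1 26 -34 0 0 0 1.7" --pt "-1 26 -34 0 0 0 1.7" --pt "-1 26 -34 0 0 0 1.7" --pt "-1 26 -34 0 0 0 1.7" --pt "-1 26 -34 0 0 0 1.7" --pt "-1 26 -34 0 0 0 1.7" --pt "-1 26 -34 0 0 0 1.7" --pt "-1 26 -34 0 0 0 1.7" --pt "-1 26 -34 -10 0 0 1.7" --pt "-1 26 -34 -10 0 0 1.7" --pt "-1 26 -34 -10 0 0 1.7" --pt "-1 26 -34 -15 0 0 1.7" --pt "-1 26 -34 -15 0 0 1.7" --pt "-1 26 -34 -15 0 0 1.7" --pt "-1 26 -34 -15 0 0 1.7" --pt "-1 0 0 0 0 0 0" --pt "-1 0 0 0 0 0 0"

```text
clock: 1.9
tcp_pos: [0.6762, 0.0229, 0.1395]
tool_rot: [0.707, -0.707, -0.014, 0.016]
wrist_force: [-0.7, 0.3, 0.3]
grip_width: 0.0001
```

Request:
servo_tool --pt "-1 0 0 -7 0 0 0" --pt "-1 0 0 -6 0 0 0" --pt "-1 0 0 -2 0 0 0" --pt "-1 0 0 0 0 0 0" --pt "-1 0 0 0 0 0 0"

```text
clock: 2.4
tcp_pos: [0.677, 0.0245, 0.1266]
tool_rot: [-0.707, 0.707, 0.016, -0.016]
wrist_force: [-0.1, 0.6, -1.2]
grip_width: 0.0001
```

Request:
servo_tool --pt "-1 0 0 -1 0 0 0" --pt "-1 0 0 -1 0 0 0" --pt "-1 0 0 0 0 0 0"

```text
clock: 2.7
tcp_pos: [0.677, 0.0239, 0.1242]
tool_rot: [-0.707, 0.707, 0.016, -0.016]
wrist_force: [-0.3, 0.9, 0.0]
grip_width: -0.0001
```

Request:
servo_tool --pt "-1 0 0 -1 0 0 0" --pt "-1 0 0 0 0 0 0"

```text
clock: 2.9
tcp_pos: [0.6772, 0.0238, 0.1234]
tool_rot: [-0.707, 0.707, 0.016, -0.015]
wrist_force: [-0.2, -0.4, 0.4]
grip_width: 0.0003
```

Request:
servo_tool --pt "-1 0 0 -1 0 0 0" --pt "-1 0 0 -0.5 0 0 0" --pt "-1 0 0 0 0 0 0"

```text
clock: 3.2
tcp_pos: [0.6772, 0.0238, 0.1233]
tool_rot: [-0.707, 0.707, 0.016, -0.015]
wrist_force: [-2.4, 0.3, 6.2]
grip_width: -0.0001
```

Request:
servo_tool --pt "-1 0 0 -0.5 0 0 0" --pt "-1 0 0 -0.5 0 0 0" --pt "-1 0 0 0 0 0 0"

```text
clock: 3.5
tcp_pos: [0.6772, 0.0238, 0.1232]
tool_rot: [-0.707, 0.707, 0.016, -0.016]
wrist_force: [-4.6, -0.3, 9.8]
grip_width: 0.0004
```

Request:
servo_tool --pt "-1 0 0 30 0 0 0" --pt "1 0 0 40 0 0 0" --pt "1 -21 -39 0 0 0 0" --pt "1 -21 -39 0 0 0 0" --pt "1 -21 -39 0 0 0 0" --pt "1 -21 -39 0 0 0 0" --pt "1 -21 -39 0 0 0 0" --pt "1 -21 -39 0 0 0 0" --pt "1 -21 -39 -10 0 0 0" --pt "1 -21 -39 -20 0 0 0" --pt "1 -21 -39 -30 0 0 0" --pt "1 -21 -39 -40 0 0 0" --pt "1 0 0 -20 0 0 0" --pt "1 0 0 0 0 0 0" --pt "1 0 0 0 0 0 0" --squeeze 60

```text
clock: 5.0
tcp_pos: [0.4717, -0.357, 0.0791]
tool_rot: [0.707, -0.707, -0.015, 0.016]
wrist_force: [-0.5, 1.0, -0.5]
grip_width: 0.0852
```

Request:
servo_tool --pt "1 -5 -10 -20 0 0 0" --pt "1 0 0 -20 0 0 0" --pt "1 0 0 -20 0 0 0" --pt "1 0 0 -10 0 0 0" --pt "1 0 0 0 0 0 0" --pt "1 0 0 0 0 0 0"

```text
clock: 5.6
tcp_pos: [0.4681, -0.3675, 0.0105]
tool_rot: [-0.706, 0.707, 0.016, -0.015]
wrist_force: [-0.9, -0.1, -0.4]
grip_width: 0.0855
```

Run:
```python
from h import *
s=read_state();print(s["tcp_pos"],s["wrist_force"],s["joint_pos"])
a=read_camera("scene");b=read_camera("top")
cv2.imwrite("pics/g1.png",np.hstack([cv2.resize(a[290:410,370:490],(400,400),interpolation=2),cv2.resize(b[200:320,410:530],(400,400),interpolation=2)]))
```

```text
[ 0.4681 -0.3675  0.0105] [-0.9495 -0.1274 -0.3583] [-0.7388  0.541   1.8195  0.      0.7789 -2.3546]
```

View pics/g1.png

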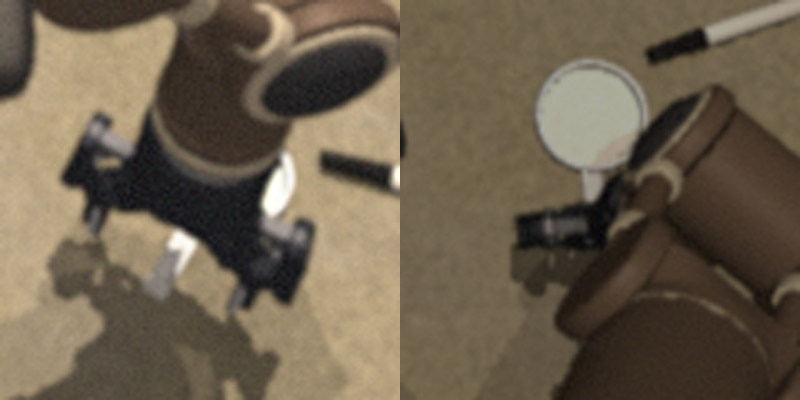

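The jaws straddle the tab in the scene view, so I close and lift.

Request:
servo_tool --pt "-1 -1 0 0 0 0 0" --pt "-1 0 0 0 0 0 0" --pt "-1 0 0 0 0 0 0" --pt "-1 0 0 0 0 0 0" --pt "-1 0 0 0 0 0 0" --pt "-1 0 0 0 0 0 0" --squeeze 70

```text
clock: 6.3
tcp_pos: [0.466, -0.3676, 0.0094]
tool_rot: [-0.707, 0.707, 0.016, -0.015]
wrist_force: [0.5, 0.0, 0.7]
grip_width: 0.0088
```

Request:
servo_tool --pt "-1 0 0 20 0 0 0" --pt "-1 0 0 30 0 0 0" --pt "-1 0 0 30 0 0 0" --pt "-1 2 25 20 0 0 0.7" --pt "-1 2 27 10 0 0 0.7" --pt "-1 2 27 10 0 0 0.7" --pt "-1 2 27 0 0 0 0.7" --pt "-1 2 27 0 0 0 0.7" --pt "-1 2 27 0 0 0 0.7" --pt "-1 2 27 0 0 0 0.7" --pt "-1 2 27 0 0 0 0.7" --pt "-1 2 27 0 0 0 0.7" --pt "-1 2 27 0 0 0 0.7" --pt "-1 2 27 0 0 0 0.7" --pt "-1 2 27 0 0 0 0.8" --pt "-1 0 27 -20 0 0 0" --pt "-1 0 0 -20 0 0 0" --pt "-1 0 0 0 0 0 0" --pt "-1 0 0 0 0 0 0"

```text
clock: 8.2
tcp_pos: [0.4892, -0.0182, 0.0889]
tool_rot: [0.704, -0.704, -0.067, 0.069]
wrist_force: [-0.3, -0.3, -0.3]
grip_width: 0.0083
```

Run:
```python
from h import *
s=read_state();print(s["tcp_pos"],s["tool_rot"],s["wrist_force"],s["grip_width"])
a=read_camera("scene");b=read_camera("top")
cv2.imwrite("pics/s1.png",a);cv2.imwrite("pics/t1.png",b)
cv2.imwrite("pics/v1.png",np.hstack([cv2.resize(a[160:280,250:370],(400,400),interpolation=2),cv2.resize(b[140:260,250:370],(400,400),interpolation=2)]))
```

```text
[ 0.4892 -0.0182  0.0889] [ 0.7039 -0.7038 -0.0673  0.0685] [-0.3032 -0.3393 -0.2846] 0.008292302730689283
```

View pics/v1.png

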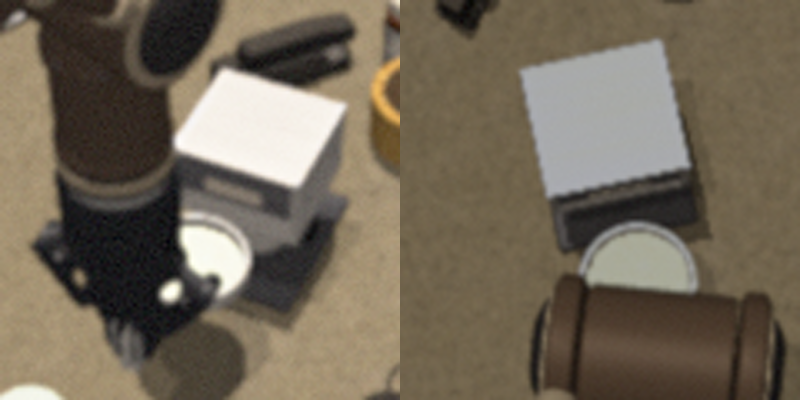

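The carrier is held level in front of the lower slot: disc arc apex at about top (440,207), scene (312,240). I measure its lateral offset against the cassette in the same top view.

```bash
cat >> h.py <<'E'
from scipy.optimize import least_squares
def disc(im,n,c0,z,angs,r=.042):
    """outer rim edge along radial directions (image angles from c0 world), circle fit on plane z, radius fixed"""
    g=cv2.GaussianBlur(cv2.cvtColor(im,cv2.COLOR_BGR2GRAY).astype(np.float32),(0,0),.7);Q=[]
    for a in np.radians(angs):
        rr=np.arange(.034,.0501,.0003);px=np.float32([proj(n,np.r_[c0[0]+q*np.cos(a),c0[1]+q*np.sin(a),z]) for q in rr])
        v=cv2.remap(g,px[:,:1].copy(),px[:,1:].copy(),1)[:,0];w=np.clip(-np.gradient(v),0,None)
        if w.max()<.8: continue
        w[w<.5*w.max()]=0
        q=rr@w/w.sum();Q.append([c0[0]+q*np.cos(a),c0[1]+q*np.sin(a)])
    Q=np.array(Q);f=least_squares(lambda p:np.hypot(*(Q-p[:2]).T)-r,c0,loss="soft_l1",f_scale=.001)
    fr=least_squares(lambda p:np.hypot(*(Q-p[:2]).T)-p[2],[*c0,r],loss="soft_l1",f_scale=.001)
    return f.x,np.std(f.fun),len(Q),fr.x
E
python3 - <<'E'
from h import *
b=cv2.imread("pics/t1.png");a=cv2.imread("pics/s1.png")
c=np.array([.4892+.088*np.cos(.19),-.0182+.088*np.sin(.19)]);print("exp",c)
for n,im,an in(("top",b,np.arange(-55,90,4)),("scene",a,np.arange(-110,20,4))):
    x=c
    for _ in range(3): r=disc(im,n,x,.0935,an);x=r[0]
    print(n,r)
b0=cv2.imread("pics/t1.png");qt=quad(b0,[[328,152],[286,161],[294,198],[336,189]])
T=np.array([onz("top",p,.1232) for p in qt]);print(T.mean(0));f=(T[0]+T[1]-T[2]-T[3])/2
l=(T[1]+T[2]-T[0]-T[3])/2;print(np.degrees(np.arctan2(f[1],f[0])),np.degrees(np.arctan2(-l[0],l[1])))
E
```

```text
exp [ 0.5756 -0.0016]Traceback (most recent call last):
  File "<stdin>", line 6, in <module>
  File "h.py", line 33, in disc
    rr=np.arange(.034,.0501,.0003);px=np.float32([proj(n,np.r_[c0[0]+q*np.cos(a),c0[1]+q*np.sin(a),z]) for q in rr])
                                                  ~~~~^^^^^^^^^^^^^^^^^^^^^^^^^^^^^^^^^^^^^^^^^^^^^^^^
  File "h.py", line 10, in proj
    c=get_calibration(n);q=c["K"]@(c["extrinsics"]@np.r_[P,1])[:3];return q[:2]/q[2]
ValueError: time passes only in moves, steps and waits
```

```bash
sed -i '2a import functools\nget_calibration=functools.cache(get_calibration)' h.py; sed -i '1,2{s/.*/&/}' h.py; head -6 h.py
python3 - <<'E'
from h import *
b=cv2.imread("pics/t1.png");a=cv2.imread("pics/s1.png")
c=np.array([.4892+.088*np.cos(.19),-.0182+.088*np.sin(.19)]);print("exp",c)
for n,im,an in(("top",b,np.arange(-55,90,4)),("scene",a,np.arange(-110,20,4))):
    x=c
    for _ in range(3): r=disc(im,n,x,.0935,an);x=r[0]
    print(n,r)
qt=quad(b,[[328,152],[286,161],[294,198],[336,189]])
T=np.array([onz("top",p,.1232) for p in qt]);print(T.mean(0));f=(T[0]+T[1]-T[2]-T[3])/2
l=(T[1]+T[2]-T[0]-T[3])/2;print(np.degrees(np.arctan2(f[1],f[0])),np.degrees(np.arctan2(-l[0],l[1])))
E
```

```text
import cv2,numpy as np
from plant import *
import functools
get_calibration=functools.cache(get_calibration)
np.set_printoptions(precision=4,suppress=True)
def ray(n,u,v):
exp [ 0.5756 -0.0016]
top (array([ 0.5792, -0.0013]), np.float64(0.0013435451272678029), 37, array([ 0.5825, -0.0009,  0.0393]))
scene (array([ 0.5776, -0.0016]), np.float64(0.0006747005149749927), 33, array([0.575 , 0.0011, 0.0452]))
[0.6908 0.02   0.1232]
10.969121142766385 11.094401308854763
```

Request:
servo_tool --pt "-1 0 0 -8 0 0 0" --pt "-1 0 0 -5.3 0 0 0" --pt "-1 10 2 0 0 0 0" --pt "-1 10 2 0 0 0 0" --pt "-1 10 2 0 0 0 0" --pt "-1 5 1 0 0 0 0" --pt "-1 5 1 0 0 0 0" --pt "-1 0 0 0 0 0 0"

```text
clock: 9.1
tcp_pos: [0.5308, -0.0101, 0.0761]
tool_rot: [-0.704, 0.704, 0.068, -0.068]
wrist_force: [-0.5, 0.0, -0.3]
grip_width: 0.0087
```

Request:
servo_tool --pt "-1 9.8 1.9 0 0 0 0" --pt "-1 9.8 1.9 0 0 0 0" --pt "-1 9.8 1.9 0 0 0 0" --pt "-1 9.8 1.9 0 0 0 0" --pt "-1 9.8 1.9 0 0 0 0" --pt "-1 5 1 0 0 0 0" --pt "-1 5 1 0 0 0 0" --pt "-1 0 0 0 0 0 0"

```text
clock: 9.9
tcp_pos: [0.5895, 0.0014, 0.0759]
tool_rot: [-0.704, 0.704, 0.068, -0.068]
wrist_force: [0.4, 0.5, -0.8]
grip_width: 0.0085
```

Request:
servo_tool --pt "-1 3 0.6 -1 0 0 0" --pt "-1 3 0.6 -1 0 0 0" --pt "-1 2 0.4 0 0 0 0" --pt "-1 1 0.2 0 0 0 0" --pt "-1 0 0 0 0 0 0"

```text
clock: 10.4
tcp_pos: [0.5979, 0.0031, 0.074]
tool_rot: [-0.704, 0.704, 0.068, -0.068]
wrist_force: [-0.2, 0.5, -0.8]
grip_width: 0.0086
```

Request:
servo_tool --pt "-1 1 0.2 0 0 0 0" --pt "-1 1 0.2 0 0 0 0" --pt "-1 0 0 0 0 0 0"

```text
clock: 10.7
tcp_pos: [0.6, 0.0035, 0.074]
tool_rot: [-0.704, 0.704, 0.068, -0.068]
wrist_force: [0.0, 0.2, -0.7]
grip_width: 0.0084
```

Request:
servo_tool --pt "-1 1 0.2 0 0 0 0" --pt "-1 1 0.2 0 0 0 0" --pt "-1 0 0 0 0 0 0"

```text
clock: 11.0
tcp_pos: [0.6005, 0.0037, 0.0737]
tool_rot: [0.704, -0.704, -0.067, 0.069]
wrist_force: [-3.9, -1.8, 1.5]
grip_width: 0.0083
```

The back stop was touched 113.5 mm in, against 114 mm expected. Now I lower to the floor, keeping a light push.

Request:
servo_tool --pt "-1 0 0 -0.5 0 0 0" --pt "-1 0 0 -0.5 0 0 0" --pt "-1 0 0 -0.3 0 0 0" --pt "-1 0 0 0 0 0 0"

```text
clock: 11.4
tcp_pos: [0.6005, 0.0037, 0.0724]
tool_rot: [0.704, -0.704, -0.067, 0.069]
wrist_force: [-4.9, -0.8, 3.0]
grip_width: 0.0087
```

Request:
servo_tool --pt "-1 0.5 0.1 -0.5 0 0 0" --pt "-1 0 0 0 0 0 0"

```text
clock: 11.6
tcp_pos: [0.6005, 0.0037, 0.0724]
tool_rot: [0.704, -0.704, -0.066, 0.069]
wrist_force: [-8.3, -0.9, 6.3]
grip_width: 0.0087
```

Request:
servo_tool --pt "-0.5 0 0 0 0 0 0" --pt "-0.3 0 0 0 0 0 0" --pt "-0.3 0 0 0 0 0 0" --pt "-0.3 0 0 0 0 0 0" --pt "-0.3 0 0 20 0 0 0" --pt "-0.3 0 0 30 0 0 0" --pt "-0.3 0 0 30 0 0 0" --pt "-0.3 -30 -6 20 0 0 0" --pt "0 -40 0 10 0 0 0" --pt "0 -30 20 0 0 0 0" --pt "0 0 30 0 0 0 -4" --pt "0 0 30 0 0 0 -5" --pt "0 0 30 0 0 0 -5" --pt "0 0 0 0 0 0 0"

```text
clock: 13.0
tcp_pos: [0.5025, 0.1109, 0.1825]
tool_rot: [0.707, -0.706, 0.017, -0.018]
wrist_force: [-0.0, -0.2, 0.6]
grip_width: 0.0429
```

Run:
```python
from h import *
s=read_state();print(s["tcp_pos"],s["tool_rot"],s["wrist_force"],s["grip_width"])
a=read_camera("scene");b=read_camera("top")
cv2.imwrite("pics/s2.png",a);cv2.imwrite("pics/t2.png",b)
cv2.imwrite("pics/v2.png",np.hstack([cv2.resize(a[160:280,250:370],(400,400),interpolation=2),cv2.resize(b[140:260,250:370],(400,400),interpolation=2)]))
```

```text
[0.5025 0.1109 0.1825] [ 0.7075 -0.7063  0.0171 -0.018 ] [-0.0144 -0.1724  0.562 ] 0.042933167880618496
```

View pics/v2.png

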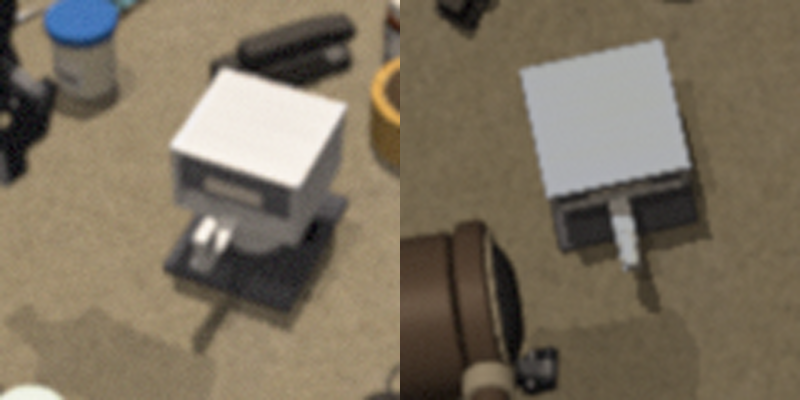

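The deep carrier sits in the lower slot, tab in front at top (437,215), scene (313,232), aligned with the cassette. Next is the thin one.

Request:
servo_tool --pt "1 -5 25 0 0 0 -1.6" --pt "1 -5 25 0 0 0 -2" --pt "1 -5 25 -10 0 0 -2" --pt "1 -5 25 -20 0 0 -2" --pt "1 -5 25 -20 0 0 -2" --pt "1 -5 25 -20 0 0 -2" --pt "1 -5 20 -20 0 0 0" --pt "1 -3.5 7.5 -20 0 0 0" --pt "1 0 0 -10 0 0 0" --pt "1 0 0 0 0 0 0" --pt "1 0 0 0 0 0 0"

```text
clock: 14.2
tcp_pos: [0.4646, 0.2846, 0.0625]
tool_rot: [-0.701, 0.701, -0.09, 0.09]
wrist_force: [0.6, 0.3, 0.8]
grip_width: 0.0853
```

Request:
servo_tool --pt "1 0 4 -15 0 0 0" --pt "1 0 0 -20 0 0 0" --pt "1 0 0 -13 0 0 0" --pt "1 0 0 -5 0 0 0" --pt "1 0 0 0 0 0 0" --pt "1 0 0 0 0 0 0"

```text
clock: 14.8
tcp_pos: [0.4643, 0.2897, 0.0094]
tool_rot: [0.702, -0.701, 0.09, -0.09]
wrist_force: [-0.1, 1.3, 0.0]
grip_width: 0.0854
```

Request:
servo_tool --pt "-1 0 0 0 0 0 0" --pt "-1 0 0 0 0 0 0" --pt "-1 0 0 0 0 0 0" --pt "-1 0 0 0 0 0 0" --pt "-1 0 0 0 0 0 0" --pt "-1 0 0 0 0 0 0"

```text
clock: 15.4
tcp_pos: [0.4641, 0.2896, 0.0095]
tool_rot: [0.702, -0.701, 0.09, -0.09]
wrist_force: [-0.2, 0.1, 4.4]
grip_width: 0.009
```

Request:
servo_tool --pt "-1 0 0 20 0 0 0" --pt "-1 0 0 40 0 0 0" --pt "-1 0 0 40 0 0 0" --pt "-1 0 0 40 0 0 0" --pt "-1 2 -20 30 0 0 1.6" --pt "-1 2 -24 0 0 0 2" --pt "-1 2 -24 0 0 0 2" --pt "-1 2 -24 0 0 0 2" --pt "-1 2 -24 0 0 0 2" --pt "-1 2 -24 0 0 0 2" --pt "-1 2 -24 0 0 0 2" --pt "-1 2 -24 0 0 0 2" --pt "-1 2 -24 0 0 0 2" --pt "-1 2 -24 0 0 0 2" --pt "-1 2 -24 0 0 0 2" --pt "-1 2 -24 0 0 0 2" --pt "-1 2 -24 0 0 0 2" --pt "-1 0 0 -20 0 0 0" --pt "-1 0 0 -20 0 0 0" --pt "-1 0 0 0 0 0 0"

```text
clock: 17.4
tcp_pos: [0.4867, -0.0185, 0.1362]
tool_rot: [0.704, -0.703, -0.065, 0.07]
wrist_force: [-0.1, 0.3, -0.7]
grip_width: 0.0088
```

Run:
```python
from h import *
s=read_state();print(s["tcp_pos"],s["tool_rot"],s["wrist_force"],s["grip_width"])
a=read_camera("scene");b=read_camera("top")
cv2.imwrite("pics/s3.png",a);cv2.imwrite("pics/t3.png",b)
p=s["tcp_pos"];z=p[2]-.0095+.005
c=np.array([p[0]+.09*np.cos(.193),p[1]+.09*np.sin(.193)]);print("exp",c)
for n,im,an in(("top",b,np.arange(-55,90,4)),("scene",a,np.arange(-110,20,4))):
    x=c
    for _ in range(3): r=disc(im,n,x,z,an);x=r[0]
    d=x-np.array([.6908,.02]);y=np.radians(11.03);print(n,r,"along",d@[np.cos(y),np.sin(y)],"lat",d@[-np.sin(y),np.cos(y)])
    d=x-p[:2];print("yaw tcp-disc",np.degrees(np.arctan2(d[1],d[0])))
cv2.imwrite("pics/v3.png",np.hstack([cv2.resize(a[160:280,250:370],(400,400),interpolation=2),cv2.resize(b[140:260,250:370],(400,400),interpolation=2)]))
```

```text
[ 0.4867 -0.0185  0.1362] [ 0.7044 -0.7033 -0.0652  0.0701] [-0.0542  0.3275 -0.6506] 0.008779704586451248
exp [ 0.575  -0.0012]
top (array([ 0.5755, -0.0007]), np.float64(0.0014367011408222942), 37, array([ 0.5788, -0.0002,  0.0393])) along -0.11717397424297038 lat 0.0017528846574297243
yaw tcp-disc 11.326872983832873
scene (array([ 0.572 , -0.0022]), np.float64(0.0007715099502056674), 33, array([0.5693, 0.0007, 0.0455])) along -0.1208603740540607 lat 0.0009198603924493179
yaw tcp-disc 10.789922472965728
```

View pics/v3.png

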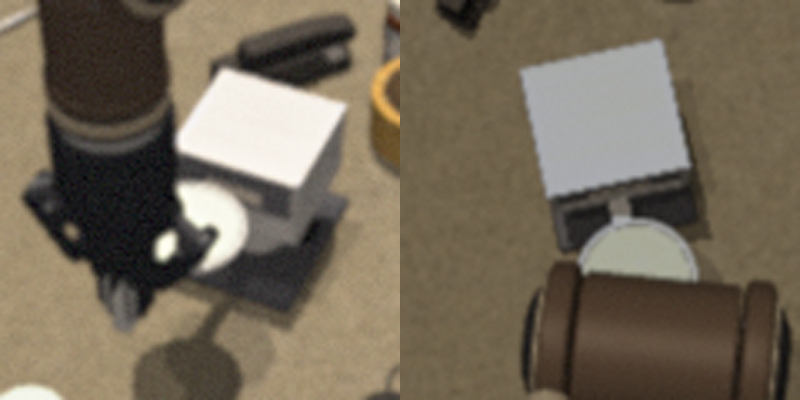

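Request:
servo_tool --pt "-1 0 -1.2 -8 0 0 0" --pt "-1 0 0 -7 0 -0.3 0" --pt "-1 9.8 1.9 0 0 0 0" --pt "-1 5.9 1.1 0 0 0 0" --pt "-1 0 0 0 0 0 0" --pt "-1 0 0 0 0 0 0"

```text
clock: 18.1
tcp_pos: [0.5061, -0.0166, 0.1244]
tool_rot: [-0.704, 0.704, 0.07, -0.066]
wrist_force: [0.1, -0.2, 0.2]
grip_width: 0.0088
```

Run:
```python
from h import *
from scipy.spatial.transform import Rotation as R
s=read_state();print(s["tcp_pos"],s["wrist_force"]);q=s["tool_rot"];M=R.from_quat(np.r_[q[1:],q[0]]).as_matrix();print(M,np.degrees(np.arctan2(M[1,0],M[0,0])))
```

```text
[ 0.5061 -0.0166  0.1244] [ 0.105  -0.2435  0.2341]
[[ 0.9815  0.0057 -0.1915]
 [ 0.1915 -0.0001  0.9815]
 [ 0.0056 -1.     -0.0012]] 11.040134046765807
```

Request:
servo_tool --pt "-1 0 0 -3.2 0 0.3 0" --pt "-1 0 0 0 0 0 0" --pt "-1 0 0 0 0 0 0"

```text
clock: 18.4
tcp_pos: [0.5052, -0.0167, 0.1207]
tool_rot: [0.704, -0.704, -0.068, 0.068]
wrist_force: [0.0, -0.5, 0.0]
grip_width: 0.0084
```

Run:
```python
from h import *
from scipy.spatial.transform import Rotation as R
s=read_state();p=s["tcp_pos"];print(p,s["wrist_force"]);q=s["tool_rot"];M=R.from_quat(np.r_[q[1:],q[0]]).as_matrix();print(M)
a=read_camera("scene");b=read_camera("top")
z=p[2]-.0095+.005
c=np.array([p[0]+.09*np.cos(.193),p[1]+.09*np.sin(.193)]);print("exp",c)
for n,im,an in(("top",b,np.arange(-55,90,4)),("scene",a,np.arange(-110,20,4))):
    x=c
    for _ in range(3): r=disc(im,n,x,z,an);x=r[0]
    d=x-np.array([.6908,.02]);y=np.radians(11.03);print(n,r[:3],"along",d@[np.cos(y),np.sin(y)],"lat",d@[-np.sin(y),np.cos(y)])
```

```text
[ 0.5052 -0.0167  0.1207] [ 0.013  -0.4655  0.014 ]
[[ 0.9816 -0.0006 -0.1911]
 [ 0.1911  0.      0.9816]
 [-0.0006 -1.      0.0002]]
exp [0.5935 0.0005]
top (array([0.5923, 0.0009]), np.float64(0.0011314325270880392), 37) along -0.10032876460744965 lat 0.00011670620439852693
scene (array([ 0.5911, -0.0002]), np.float64(0.0005159840347707104), 33) along -0.10167557192528211 lat -0.0007587933680848293
```

Request:
servo_tool --pt "-1 5.9 1.15 0.4 0 0 0" --pt "-1 5.9 1.15 0 0 0 0" --pt "-1 5.9 1.15 0 0 0 0" --pt "-1 5.9 1.15 0 0 0 0" --pt "-1 0 0 0 0 0 0"

```text
clock: 19.0
tcp_pos: [0.5304, -0.012, 0.1215]
tool_rot: [-0.704, 0.704, 0.068, -0.068]
wrist_force: [-0.5, -0.1, -0.8]
grip_width: 0.0085
```

Request:
servo_tool --pt "-1 5.9 1.15 0 0 0 0" --pt "-1 5.9 1.15 0 0 0 0" --pt "-1 0 0 0 0 0 0"

```text
clock: 19.3
tcp_pos: [0.542, -0.0097, 0.1215]
tool_rot: [-0.704, 0.704, 0.068, -0.068]
wrist_force: [-0.2, 0.2, -1.1]
grip_width: 0.0082
```

Request:
servo_tool --pt "-1 7.85 1.53 0 0 0 0" --pt "-1 7.85 1.53 0 0 0 0" --pt "-1 7.85 1.53 0 0 0 0" --pt "-1 7.85 1.53 0 0 0 0" --pt "-1 7.85 1.53 0 0 0 0" --pt "-1 7.85 1.53 0 0 0 0" --pt "-1 0 0 0 0 0 0"

```text
clock: 20.0
tcp_pos: [0.5894, -0.0005, 0.1215]
tool_rot: [-0.704, 0.704, 0.068, -0.068]
wrist_force: [-0.1, 0.0, -1.1]
grip_width: 0.0087
```

Request:
servo_tool --pt "-1 3 0.58 -0.6 0 0 0" --pt "-1 3 0.58 -0.4 0 0 0" --pt "-1 2 0.39 0 0 0 0" --pt "-1 1 0.2 0 0 0 0" --pt "-1 0 0 0 0 0 0"

```text
clock: 20.5
tcp_pos: [0.5971, 0.0011, 0.1204]
tool_rot: [-0.704, 0.704, 0.068, -0.068]
wrist_force: [-0.6, -0.9, -1.1]
grip_width: 0.0088
```

Request:
servo_tool --pt "-1 1 0.2 0 0 0 0" --pt "-1 1 0.2 0 0 0 0" --pt "-1 0 0 0 0 0 0"

```text
clock: 20.8
tcp_pos: [0.5991, 0.0015, 0.1204]
tool_rot: [-0.704, 0.704, 0.068, -0.068]
wrist_force: [0.3, -0.1, -0.5]
grip_width: 0.0088
```

Request:
servo_tool --pt "-1 1 0.2 0 0 0 0" --pt "-1 1 0.2 0 0 0 0" --pt "-1 1 0.2 0 0 0 0" --pt "-1 0 0 0 0 0 0"

```text
clock: 21.2
tcp_pos: [0.6022, 0.0021, 0.1204]
tool_rot: [-0.704, 0.704, 0.068, -0.068]
wrist_force: [0.0, -0.6, -0.6]
grip_width: 0.0085
```

Request:
servo_tool --pt "-1 1 0.2 0 0 0 0" --pt "-1 1 0.2 0 0 0 0" --pt "-1 0 0 0 0 0 0"

```text
clock: 21.5
tcp_pos: [0.6027, 0.0023, 0.1201]
tool_rot: [-0.704, 0.704, 0.067, -0.069]
wrist_force: [-4.8, -1.4, 2.4]
grip_width: 0.0089
```

The back stop was met at x=0.6027, against about 0.604 expected. I lower to the floor.

Request:
servo_tool --pt "-1 0 0 -0.5 0 0 0" --pt "-1 0 0 -0.5 0 0 0" --pt "-1 0 0 -0.4 0 0 0" --pt "-1 0 0 0 0 0 0"

```text
clock: 21.9
tcp_pos: [0.6027, 0.0023, 0.1186]
tool_rot: [-0.704, 0.704, 0.067, -0.069]
wrist_force: [-5.4, -1.3, 2.9]
grip_width: 0.0087
```

Request:
servo_tool --pt "-1 0.5 0.1 -0.5 0 0 0" --pt "-1 0 0 0 0 0 0"

```text
clock: 22.1
tcp_pos: [0.6027, 0.0023, 0.1186]
tool_rot: [-0.704, 0.704, 0.066, -0.07]
wrist_force: [-8.4, -1.2, 6.7]
grip_width: 0.0093
```

Floor reached: the underside is at 0.1091, expected 0.1092. I release and retreat.

Request:
servo_tool --pt "-0.5 0 0 0 0 0 0" --pt "-0.3 0 0 0 0 0 0" --pt "-0.3 0 0 0 0 0 0" --pt "-0.3 0 0 0 0 0 0" --pt "-0.3 0 0 20 0 0 0" --pt "-0.3 0 0 30 0 0 0" --pt "-0.3 0 0 30 0 0 0" --pt "-0.3 -30 -6 20 0 0 0" --pt "0 -40 0 10 0 0 0" --pt "0 -30 20 0 0 0 0" --pt "0 -10 30 0 0 0 0" --pt "0 0 40 0 0 0 0" --pt "0 0 40 0 0 0 0" --pt "0 0 40 0 0 0 0" --pt "0 0 0 0 0 0 0" --pt "0 0 0 0 0 0 0"

```text
clock: 23.7
tcp_pos: [0.4945, 0.1673, 0.2284]
tool_rot: [-0.704, 0.704, 0.069, -0.069]
wrist_force: [-0.1, 0.2, -0.0]
grip_width: 0.0427
```

Run:
```python
from h import *
s=read_state();print(s["tcp_pos"],s["wrist_force"],s["grip_width"])
a=read_camera("scene");b=read_camera("top")
b0=cv2.imread("pics/top0.png")
for x,y in((304,284),(373,296),(220,157)):
    print((x,y),cv2.absdiff(b,b0)[y-18:y+18,x-18:x+18].mean())
cv2.imwrite("pics/v4.png",np.vstack([np.hstack([cv2.resize(a[170:260,270:390],(400,300),interpolation=2),cv2.resize(b[140:230,250:370],(400,300),interpolation=2)]),np.hstack([cv2.resize(q,(400,300)) for q in(a,b)])]))
```

```text
[0.4945 0.1673 0.2284] [-0.1064  0.1715 -0.0224] 0.0427156907439777
(304, 284) 13.386574074074074
(373, 296) 8.758744855967079
(220, 157) 7.110082304526749
```

View pics/v4.png

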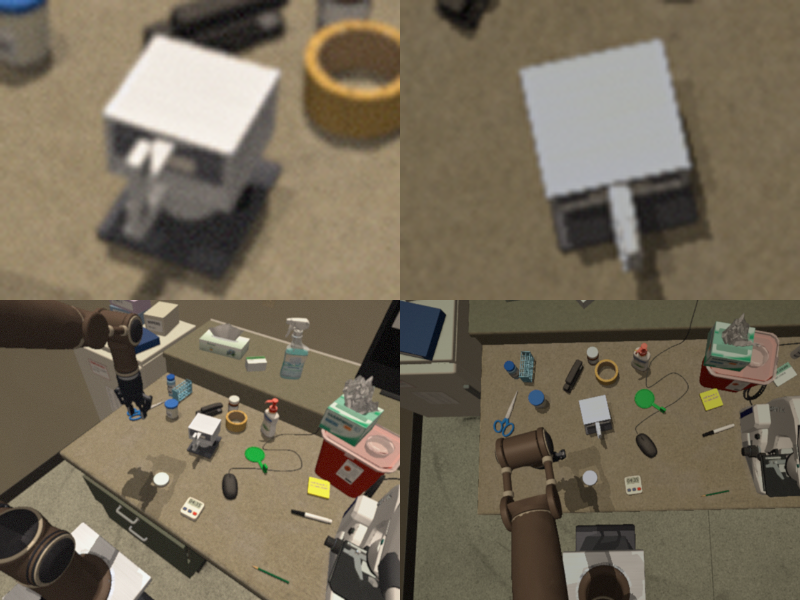

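Both tabs stand in front of the cassette one above the other, at top (437,208) and scene (313,222). The dish, timer and cup are where they were, with only the arm's shadow changed.

```bash
python3 -c "
from plant import *
print(hand_in())"
```

```text
the job is handed in; nothing more can be done
None
```

Both carriers are in the cassette, and I handed the job in at about 24 s of the 70 s allowed. The deep one went into the lower slot first, then the thin one into the upper slot.

- **Fully home:** each carrier met the back stop within about 1–2 mm of where the images put it, at about 5 N. I then lowered each onto its slot floor, within 0.2 mm of the height expected, and let go. The highest push I read was about 10 N.
- **Last pictures:** both handles stick out at the front, one above the other and lined up with the cassette. The petri dish, timer and specimen cup appear unmoved. That was judged by eye, because shadows made the pixel comparison unclear.
- **Disagreement:** the cameras put the cassette roof at about 121 mm, but touching it with the fingertips gave 123.2 mm. I used the touched height, and both floor contacts agreed with it.

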